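# Shut and latch the stock case

### The arm

A 6-joint arm with a two-finger parallel gripper is mounted at the origin on the work surface. World frame = base frame: x ahead of the robot, y to its left, z up, the work surface at z = 0. Lengths are in mm, angles in rad, forces in N, time in s.
With the tool pointing down it reaches from about 350 to 875 mm from the base axis. Payload 4.2 kg.
Tool frame: the origin (TCP) lies midway between the tips of the shut fingers; the grasp point (between the pads) lies 19 mm behind it; z points along the fingers, y is the line along which they close (so a half turn about z gives the same grasp; the last joint's range is limited). The gripper opens to 85 mm and grips with 20 to 120 N. Pads are 22 mm wide; open, the fingers measure 114 mm over their backs; the gripper's body (76 mm by 85 mm) begins 54 mm behind the grasp point. The pads swing forward as they close: fully open they stand 13 mm farther back than shut.
Start: joints at [-0.852, 0.385, 0.008, 0, -1.194, -0.259], TCP at [277.367, -560.06, 231.312] pointing down, gripper open.
Joint ranges: [-3.14, 3.14], [-1.21, 2.06], [-1.07, 1.41], [-3.16, 2.05], [-2.99, -0.16], [-3.1, 3.1]. Speed limits (rad/s): [2.79, 2.79, 3.14, 3.14, 3.14, 3.14].

### API

Orientations are given as a unit quaternion [x, y, z, w].
In Python, from bench import arm gives the robot as it stands.
- The arm moves only by the tool send_rows, never from a script. Its argument "targets" is a list of rows, each an object of numbers: "gripper": the gripper command: -1 is fully open, 1 is shut, values between are in proportion; "x", "y", "z": the shift along the tool's x, y, z in cm; "ax", "ay", "az": the turn, a rotation vector about the tool's x, y, z in degrees. A call has 1 to 5 rows; each row shifts and turns the commanded pose from where the row before left it, along the tool's axes as they then stand; what a row does not reach is not made up. A row lasts 1/12 s, in which the tool goes at most 41.7 mm and 7.16 degrees, less where a joint would pass 70% of its speed; a pose out of reach is approached as far as the arm can. A call is refused whole if a number of a shift passes 4.17 or a number of a turn 7.16, either way. A call with a gripper value outside its range is refused whole. The fingers move at their own pace and stop on an object; the grip force is fixed at half the most. Time passes only in rows, so rows that do not move let the fingers close. It gives the time, the measured TCP pose, the force, the opening and the grip force at its end, in the units of the state.
- arm.read_state(): the state, without advancing time (a new reading comes with each control period).
- arm.get_image(name): name is "side" or "top"; returns (picture, depth): 384x512x3 uint8, red, green, blue; 384x512 float32, mm along the optical axis (not along the pixel's ray), 0 where there is no reading.
- arm.camera_model(name): a dict with "fx", "fy", "cx", "cy" (pixels), "cam_to_world" (4x4, takes a point from camera to world coordinates). Camera axes: x right, y down, z forward; pixel columns grow to the right and rows downward; lengths in mm; the calibration is good to about 2 mm. A picture is of the moment at which its call begins. camera_model takes no time and is no camera call.
- arm.job_done(): hands the job in; it is judged then, once.
Trained networks look in the newest picture that a camera, given by its name, has taken for a name from the list of things; names that differ only in an ending like _2 or _b are one class to them, and where a whole thing is asked for, a point or a joint stands for the part that bears it (a point fixed in the world has none). Each returns a list of dicts, best first, with "score" (0 to 1); they miss things now and then, are a little off and sometimes report something else, mostly with a low value. They report only what shows in the picture. A call takes as long as a camera call.
- arm.boxes_of(camera, thing): "rect" ([left, top, width, height] in pixels, round what is visible of it).
The state is a dict: "clock": time; "joints": joint angles; "joint_vel": joint speeds; "joint_efforts": joint torques, N m; "position": TCP position; "ee_rot": TCP orientation; "contact_force": force on the tool from outside, world axes, zero at the start; "wrist_torque": the same for the moment, N m; "gripper_width": finger opening in mm; "grasp_force": force on a finger pad.
Only numpy, scipy, OpenCV 4.12 (cv2) and the standard library are available. Lean on these libraries where they do the work, as an engineer would, in place of code of your own. Each camera call takes 0.05 s, during which the arm holds its last target. There are 200 camera calls.

### The job

The clear stock case on the market counter is packed: push its half-open lid down fully shut first, and only then flip both latch levers over onto the lid so that each snaps into its locked position. Do it all by pushing with the fingertips: do not lift the case or open the lid further, do not shove the case out of its place, and leave the tubs and other goods around it where they stand.

Things in the scene. Friction and masses are not known exactly. Their poses are not given: they have to be found in the camera images.
- case: Milky clear storage case, 200 (x) x 280 (y) x 110 mm high without its lid, full of pouches, about 3 kg, standing loose on the counter. Origin: centre of its underside; z up; +x points to the long side with the two latches and carrying handle, away from the robot; the lid is hinged along the opposite (-x) long side.
- lid (a joint): Lid hinge in rad: 0 = fully shut (lid flat, its top 118 mm above the counter), growing as it opens; starts about 0.3 to 0.6. It stays where it is left (stiff hinge, 1 to 3 N down near the free edge closes it). Flat milky panel 212 x 288 mm, 6 mm thick with a raised field 2 mm higher; hinge axis along case y at case x -104, z 110 mm.
- lid_edge (a point): Middle of the lid's free edge, on its upper face, 212 mm from the hinge, between the two latches.
- latch_left (a joint): Latch lever at pivot case x +114, y +90, z 112 mm (robot's left half), hinge along case y, rad: 0 = open, leaning 0.5 outward (to case +x) of upright; 1.8 = locked, folded onto the lid's edge. A spring drives it away from 0.6: past that it snaps to 1.8, short of it back to 0; about 4 N square to its tip starts it. Grey-brown paddle 60 mm long, 36 wide, 8 thick, 40 x 12 mm round bar at its tip.
- latch_left_tip (a point): Middle of the end of the left (case +y) latch lever, 60 mm from its pivot; when open it lies 29 mm outward of the pivot and 53 mm above it (height 165 mm).
- latch_right (a joint): Latch lever at pivot case x +114, y -90, z 112 mm (robot's right half), hinge along case y, rad: 0 = open, leaning 0.5 outward (to case +x) of upright; 1.8 = locked, folded onto the lid's edge. A spring drives it away from 0.6: past that it snaps to 1.8, short of it back to 0; about 4 N square to its tip starts it. Grey-brown paddle 60 mm long, 36 wide, 8 thick, 40 x 12 mm round bar at its tip.
- latch_right_tip (a point): Middle of the end of the right (case -y) latch lever, 60 mm from its pivot; when open it lies 29 mm outward of the pivot and 53 mm above it (height 165 mm).
- tub_a: Bystander: clear lidded tub 80 x 110 x 40 mm, origin under its centre, z up. Starts somewhere round the case.
- tub_b: Bystander: tub like tub_a.
- tub_c: Bystander: tub like tub_a.
- jar: Bystander: jar, 68 mm across, 100 mm high, origin under its centre.
- tape: Bystander: roll of tape lying flat, 90 mm across, 24 mm high, origin under its centre.
- stamp: Bystander: wooden hand stamp, 36 mm across, 72 mm high, standing, origin under its centre.
- tag_stand: Bystander: price card in a wooden foot 30 x 60 mm, 70 mm high, origin under its centre.

How it is judged:
By the outcome, as a careful person would: the job done as asked, in the order asked, and still so for the second after the job is handed in, with the robot touching nothing.
It also fails if it takes over 48 s, if anything falls off the work surface, if the arm or the gripper's body presses on something with over 40 N, if the wrist force passes 120 N, or if a joint passes its speed limit or range.

## Working session

There is one attempt and no reset: what is moved stays moved. The work goes in short steps, Python scripts to look and compute and a tool call to move; the robot and the scene stay as the last step left them, time stands still between calls to the robot, and variables do not carry over. Pictures are saved under pics/ and viewed, at most 10 in all, crops included, and the job is handed in when it is done.

Besides the shell and the picture viewer there is one more tool, called after "Call:" in YAML: its name, and indented under it one key for each argument. send_rows: Moves the arm, as the interface text tells. Its arguments: {"type":"object","properties":{"targets":{"type":"array"}},"required":["targets"]}

```bash
mkdir -p pics; ls; cat > h.py <<'E'
from bench import arm
import numpy as np, cv2
def cloud(n,d):
    m=arm.camera_model(n);v,u=np.indices(d.shape)
    p=np.stack([(u-m['cx'])/m['fx']*d,(v-m['cy'])/m['fy']*d,d,np.ones_like(d)],-1)
    return (p@np.array(m['cam_to_world']).T)[...,:3]
E
python3 - <<'E'
from h import *
s=arm.read_state();print({k:np.round(v,3) for k,v in s.items()})
ims=[]
for n in('side','top'):
    im,d=arm.get_image(n);np.savez(f'{n}0.npz',im=im,d=d);ims.append(im)
    cv2.imwrite(f'pics/{n}0.png',cv2.resize(im[...,::-1],(800,600),interpolation=cv2.INTER_CUBIC))
    m=arm.camera_model(n);print(n,np.round(m['cam_to_world'],3).tolist(),m['fx'],m['fy'],m['cx'],m['cy'])
    for t in('case','lid_edge','latch_left','latch_left_tip','latch_right_tip','lid','tub_a','jar','tape','stamp','tag_stand'):
        print(t,[(np.round(b['rect']).tolist(),round(b['score'],2)) for b in arm.boxes_of(n,t)][:4])
E
```

```text
pics
{'clock': np.float64(0.0), 'joints': array([-8.520e-01,  3.860e-01,  7.000e-03, -1.000e-03, -1.194e+00,
       -2.590e-01]), 'joint_vel': array([-0.   , -0.002, -0.001,  0.   ,  0.   ,  0.002]), 'joint_efforts': array([ 0.0000e+00, -3.9229e+01,  1.8841e+01,  4.1860e+00, -5.0000e-03,
        0.0000e+00]), 'position': array([ 277.116, -559.562,  230.213]), 'ee_rot': array([-0.228,  0.974,  0.001, -0.   ]), 'contact_force': array([ 1.317, -0.401, -0.674]), 'wrist_torque': array([-0.002,  0.071,  0.036]), 'grasp_force': np.float64(0.0), 'gripper_width': np.float64(85.47)}
side [[-0.974, -0.169, 0.151, 377.144], [-0.225, 0.657, -0.719, 1045.877], [0.022, -0.734, -0.678, 1053.312], [0.0, 0.0, 0.0, 1.0]] 495.3803095123329 495.3803095123329 262.56178843523554 192.62586081893235
case [([244.0, 111.0, 90.0, 121.0], 0.85)]
lid_edge [([264.0, 111.0, 68.0, 91.0], 0.58), ([243.0, 134.0, 10.0, 22.0], 0.18)]
latch_left [([242.0, 171.0, 11.0, 23.0], 0.72)]
latch_left_tip [([243.0, 171.0, 11.0, 20.0], 0.5)]
latch_right_tip [([240.0, 134.0, 12.0, 15.0], 0.66)]
lid [([266.0, 110.0, 68.0, 89.0], 0.7
[... 471 characters left out ...]
, 0.0, 0.0, 1.0]] 358.5755301035215 358.5755301035215 255.28958259483582 186.08286532354757
case [([234.0, 143.0, 126.0, 118.0], 0.86)]
lid_edge [([237.0, 162.0, 123.0, 102.0], 0.77)]
latch_left [([241.0, 160.0, 15.0, 18.0], 0.49)]
latch_left_tip [([241.0, 158.0, 18.0, 22.0], 0.54)]
latch_right_tip [([247.0, 118.0, 40.0, 31.0], 0.62), ([308.0, 143.0, 16.0, 18.0], 0.58)]
lid [([306.0, 143.0, 15.0, 21.0], 0.61)]
tub_a [([248.0, 120.0, 39.0, 26.0], 0.79), ([345.0, 150.0, 47.0, 32.0], 0.71), ([180.0, 188.0, 43.0, 36.0], 0.6)]
jar [([199.0, 244.0, 25.0, 24.0], 0.73)]
tape [([359.0, 194.0, 34.0, 34.0], 0.77)]
stamp [([222.0, 145.0, 14.0, 14.0], 0.49)]
tag_stand [([306.0, 119.0, 21.0, 12.0], 0.77)]
```

View pics/side0.png

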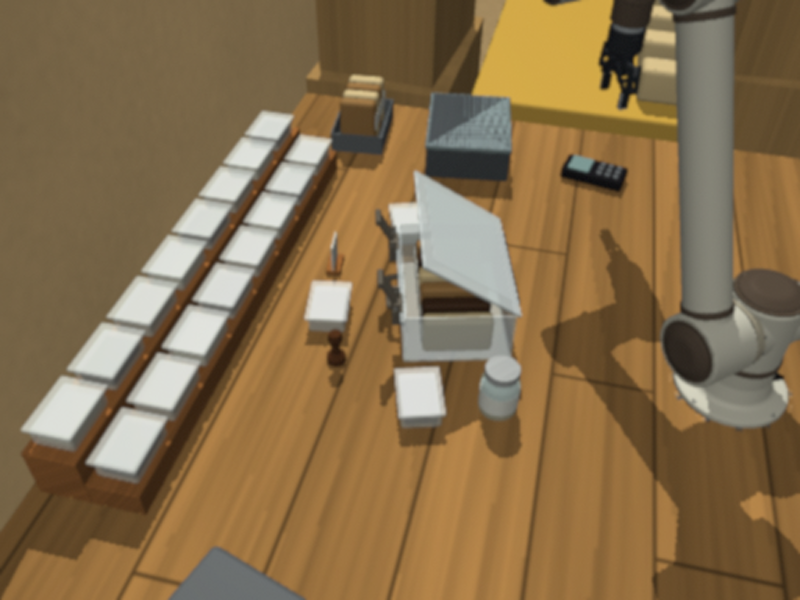

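View pics/top0.png

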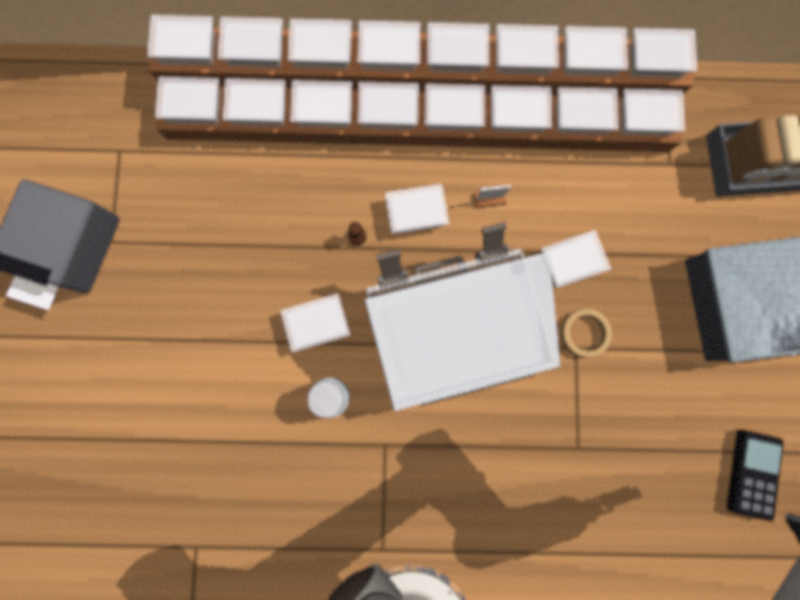

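The side view shows the lid half open (free edge at about (415,175) to (515,310)). In the top view the latches are at (390,262) and (494,238), a tub lies beyond the case at (417,208), and another stands at its right end (577,258). I'll measure these from depth.

```bash
python3 - <<'E'
from h import *
S={}
for n in('side','top'):
    z=np.load(n+'0.npz');S[n]=(z['im'],cloud(n,z['d']))
im,P=S['top']
# lid points region
m=np.zeros(im.shape[:2],bool);m[150:262,236:360]=1
hsv=cv2.cvtColor(im,cv2.COLOR_RGB2HSV)
L=m&(hsv[...,1]<40)&(hsv[...,2]>120)&(P[...,2]>100)
Q=P[L];c=Q.mean(0)
for _ in range(4):
    _,_,V=np.linalg.svd(Q-Q.mean(0),full_matrices=False);nrm=V[2]*np.sign(V[2][2]);r=(Q-Q.mean(0))@nrm;Q=Q[abs(r)<max(3,2*r.std())]
print('lid n',nrm,'N',len(Q),'res',r.std(),'tilt',np.arccos(nrm[2]),'dir',np.degrees(np.arctan2(nrm[1],nrm[0])),'zrange',np.percentile(Q[:,2],[1,99]))
box=cv2.minAreaRect(Q[:,:2].astype(np.float32));print('rect',box,cv2.boxPoints(box).round().tolist())
# latches
for n,rects in(('top',[(239,156,22,24),(304,140,20,25)]),('side',[(238,168,17,40),(236,132,18,30)])):
    im,P=S[n];hs=cv2.cvtColor(im,cv2.COLOR_RGB2HSV)
    for x,y,w,h in rects:
        p=P[y:y+h,x:x+w];c=hs[y:y+h,x:x+w]
        k=(c[...,2]<120)&(p[...,2]>95)&(p[...,2]<185);q=p[k]
        print(n,len(q),'mean',q.mean(0).round(),'min',q.min(0).round(),'max',q.max(0).round());top=q[q[:,2]>q[:,2].max()-12];print('  tip',top.mean(0).round(1),len(top))
# top-view tall-object locations
im,P=S['top']
for t,(x,y,w,h) in dict(tubfar=(248,120,39,26),tubright=(345,150,47,32),tubleft=(180,188,43,36),jar=(199,244,25,24),stamp=(222,145,14,14),tag=(306,119,21,12)).items():
    q=P[y:y+h,x:x+w].reshape(-1,3);q=q[q[:,2]>15];b=cv2.minAreaRect(q[:,:2].astype(np.float32));print(t,np.round(b[0]),np.round(b[1]),round(b[2]),q[:,2].max().round())
E
```

```text
lid n [-0.53362953 -0.15114468  0.83210265] N 7844 res 1.4007185128184523 tilt 0.587908220264707 dir -164.18581049267823 zrange [117.0013903  232.07144237]
rect ((510.3332824707031, -77.14326477050781), (177.39727783203125, 287.5735778808594), 15.932621002197266) [[386.0, 37.0], [465.0, -240.0], [635.0, -191.0], [556.0, 85.0]]
top 229 mean [623.  47. 138.] min [606.  21. 102.] max [647.  69. 169.]
  tip [635.9  51.8 164.1] 45
top 244 mean [ 671. -123.  137.] min [ 649. -150.   98.] max [ 690. -102.  168.]
  tip [ 683.8 -118.3  163.3] 56
side 185 mean [625.  58. 137.] min [605. -32.  97.] max [648.  80. 171.]
  tip [638.9  61.7 164.9] 45
side 155 mean [ 671. -114.  132.] min [ 651. -151.   96.] max [697. -95. 169.]
  tip [ 687.9 -110.3  164.6] 27
tubfar [627.  -4.] [337. 112.] 3 1061.0
tubright [ 593. -142.] [ 87. 454.] 25 1061.0
tubleft [529. 141.] [216. 111.] 80 1061.0
jar [410. 108.] [ 65. 145.] 12 1061.0
stamp [587.  74.] [266.  31.] 19 1061.0
tag [635. -44.] [ 44. 396.] 58 1061.0
```

Call:
send_rows:
  targets:
    - {"gripper":1,"z":-3.5,"az":5.25}
    - {"gripper":1,"z":-3.5,"az":5.25}
    - {"gripper":1,"x":-2.9,"y":2.7}
    - {"gripper":1,"x":-2.9,"y":2.7}
    - {"gripper":1,"x":-2.9,"y":2.7}

```text
$.targets[0]: bad value
```

Call:
send_rows:
  targets:
    - {"gripper":1,"x":-2.9,"y":2.7}
    - {"gripper":1,"x":-2.9,"y":2.7}
    - {"gripper":1,"x":-2.9,"y":2.7}
    - {"gripper":1,"x":-2.9,"y":2.7}
    - {"gripper":1,"x":-2.9,"y":2.7}

```text
$.targets[0]: bad value
```

Call:
send_rows:
  targets:
    - {"gripper":1,"x":-2.9,"y":2.7}
    - {"gripper":1,"x":-2.9,"y":2.7}
    - {"gripper":1,"x":-2.9,"y":2.7}
    - {"gripper":1,"x":-2.9,"y":2.7}
    - {"gripper":1}

```text
$.targets[0]: bad value
```

Call:
send_rows:
  targets:
    - {"gripper":1,"x":0,"y":0,"z":-3.5,"ax":0,"ay":0,"az":5.25}
    - {"gripper":1,"x":0,"y":0,"z":-3.5,"ax":0,"ay":0,"az":5.25}
    - {"gripper":1,"x":-2.9,"y":2.7,"z":0,"ax":0,"ay":0,"az":0}

```text
clock: 1.45
position: [297.4, -532.5, 308.7]
ee_rot: [-0.134, 0.991, -0.007, 0.002]
contact_force: [2.0, -0.3, 1.9]
gripper_width: 51.3
grasp_force: 0.0
```

Call:
send_rows:
  targets:
    - {"gripper":1,"x":-2.9,"y":2.7,"z":0,"ax":0,"ay":0,"az":0}
    - {"gripper":1,"x":-2.9,"y":2.7,"z":0,"ax":0,"ay":0,"az":0}
    - {"gripper":1,"x":-2.9,"y":2.7,"z":0,"ax":0,"ay":0,"az":0}
    - {"gripper":1,"x":-2.9,"y":2.7,"z":0,"ax":0,"ay":0,"az":0}
    - {"gripper":1,"x":-2.9,"y":2.7,"z":0,"ax":0,"ay":0,"az":0}

```text
clock: 1.87
position: [401.0, -355.0, 301.6]
ee_rot: [-0.138, 0.99, -0.0, 0.0]
contact_force: [0.5, -0.0, 0.3]
gripper_width: 0.2
grasp_force: 0.0
```

Call:
send_rows:
  targets:
    - {"gripper":1,"x":-2.9,"y":2.7,"z":0,"ax":0,"ay":0,"az":0}
    - {"gripper":1,"x":-2.9,"y":2.7,"z":0,"ax":0,"ay":0,"az":0}
    - {"gripper":1,"x":-2.9,"y":2.7,"z":0,"ax":0,"ay":0,"az":0}
    - {"gripper":1,"x":-2.9,"y":2.7,"z":0,"ax":0,"ay":0,"az":0}
    - {"gripper":1,"x":-2.9,"y":2.7,"z":0,"ax":0,"ay":0,"az":0}

```text
clock: 2.28
position: [503.8, -185.4, 301.7]
ee_rot: [-0.138, 0.99, -0.0, 0.0]
contact_force: [-0.1, -0.8, -0.9]
gripper_width: -0.1
grasp_force: 0.0
```

Call:
send_rows:
  targets:
    - {"gripper":1,"x":-2.9,"y":2.7,"z":0,"ax":0,"ay":0,"az":0}
    - {"gripper":1,"x":-2.9,"y":2.7,"z":0,"ax":0,"ay":0,"az":0}
    - {"gripper":1,"x":-2.9,"y":2.7,"z":0,"ax":0,"ay":0,"az":0}
    - {"gripper":1,"x":0,"y":0,"z":0,"ax":0,"ay":0,"az":0}

```text
clock: 2.62
position: [567.6, -80.6, 300.5]
ee_rot: [-0.141, 0.99, 0.0, 0.0]
contact_force: [-0.4, -0.6, 0.1]
gripper_width: 0.1
grasp_force: 0.0
```

Call:
send_rows:
  targets:
    - {"gripper":1,"x":-2.9,"y":2.0,"z":0,"ax":0,"ay":0,"az":0}
    - {"gripper":1,"x":0,"y":0,"z":3,"ax":0,"ay":0,"az":0}
    - {"gripper":1,"x":0,"y":0,"z":2.0,"ax":0,"ay":0,"az":0}
    - {"gripper":1,"x":0,"y":0,"z":1.5,"ax":0,"ay":0,"az":0}
    - {"gripper":1,"x":0,"y":0,"z":1.0,"ax":0,"ay":0,"az":0}

```text
clock: 3.03
position: [586.6, -58.4, 224.6]
ee_rot: [-0.138, 0.99, 0.0, -0.001]
contact_force: [-0.2, 0.9, 2.4]
gripper_width: -0.0
grasp_force: 0.9
```

Call:
send_rows:
  targets:
    - {"gripper":1,"x":0,"y":0,"z":1.0,"ax":0,"ay":0,"az":0}
    - {"gripper":1,"x":0,"y":0,"z":1.0,"ax":0,"ay":0,"az":0}
    - {"gripper":1,"x":0,"y":0,"z":1.0,"ax":0,"ay":0,"az":0}
    - {"gripper":1,"x":0,"y":0,"z":1.0,"ax":0,"ay":0,"az":0}
    - {"gripper":1,"x":0,"y":0,"z":1.0,"ax":0,"ay":0,"az":0}

```text
clock: 3.45
position: [587.6, -58.5, 176.2]
ee_rot: [-0.138, 0.99, -0.0, 0.001]
contact_force: [0.2, -0.1, 1.6]
gripper_width: -0.2
grasp_force: 1.0
```

Contact as expected at about 2 N. Continuing down to 118 gently.

Call:
send_rows:
  targets:
    - {"gripper":1,"x":0,"y":0,"z":1.0,"ax":0,"ay":0,"az":0}
    - {"gripper":1,"x":0,"y":0,"z":1.0,"ax":0,"ay":0,"az":0}
    - {"gripper":1,"x":0,"y":0,"z":1.0,"ax":0,"ay":0,"az":0}
    - {"gripper":1,"x":0,"y":0,"z":1.0,"ax":0,"ay":0,"az":0}
    - {"gripper":1,"x":0,"y":0,"z":0.9,"ax":0,"ay":0,"az":0}

```text
clock: 3.87
position: [587.1, -58.4, 126.1]
ee_rot: [-0.138, 0.99, 0.0, -0.0]
contact_force: [1.8, 1.0, 1.9]
gripper_width: -0.3
grasp_force: 1.0
```

Call:
send_rows:
  targets:
    - {"gripper":1,"x":0,"y":0,"z":0.5,"ax":0,"ay":0,"az":0}
    - {"gripper":1,"x":0,"y":0,"z":0.3,"ax":0,"ay":0,"az":0}
    - {"gripper":1,"x":0,"y":0,"z":0,"ax":0,"ay":0,"az":0}

```text
clock: 4.12
position: [586.4, -58.5, 118.5]
ee_rot: [-0.138, 0.99, 0.0, -0.001]
contact_force: [-0.3, 0.1, -0.8]
gripper_width: 0.1
grasp_force: 0.0
```

Call:
send_rows:
  targets:
    - {"gripper":1,"x":0,"y":0,"z":0.2,"ax":0,"ay":0,"az":0}
    - {"gripper":1,"x":0,"y":0,"z":0.2,"ax":0,"ay":0,"az":0}
    - {"gripper":1,"x":0,"y":0,"z":0,"ax":0,"ay":0,"az":0}

```text
clock: 4.37
position: [586.6, -58.5, 118.0]
ee_rot: [-0.138, 0.99, -0.0, -0.0]
contact_force: [-5.4, 2.0, 14.0]
gripper_width: 0.2
grasp_force: 6.9
```

Call:
send_rows:
  targets:
    - {"gripper":1,"x":0,"y":0,"z":-3,"ax":0,"ay":0,"az":0}
    - {"gripper":1,"x":0,"y":0,"z":-4,"ax":0,"ay":0,"az":0}
    - {"gripper":1,"x":0,"y":0,"z":-3,"ax":0,"ay":0,"az":0}
    - {"gripper":1,"x":0,"y":0,"z":0,"ax":0,"ay":0,"az":0}

```text
clock: 4.7
position: [590.4, -58.6, 222.8]
ee_rot: [-0.138, 0.99, -0.001, 0.006]
contact_force: [1.0, -0.1, 0.6]
gripper_width: -0.1
grasp_force: 0.0
```

```bash
cat > meas.py <<'E'
from h import *
import sys
k=sys.argv[1]
print(np.round(arm.read_state()['position'],1),arm.read_state()['clock'])
S=[]
for n in('side','top'):
    im,d=arm.get_image(n);P=cloud(n,d);S.append(im)
    hs=cv2.cvtColor(im,cv2.COLOR_RGB2HSV)
    ex=np.array([.962,.274]);q=(P[...,:2]-[527,-71]);cx=q@ex;cy=q@np.array([-.274,.962]);z=P[...,2]
    lid=(abs(cx)<85)&(abs(cy)<120)&(z>100)&(z<160)&(hs[...,1]<40)&(hs[...,2]>130)
    A=np.c_[cx[lid],cy[lid],np.ones(lid.sum())];s=np.linalg.lstsq(A,z[lid],rcond=None)[0];print(n,'lid slope',s.round(3))
    for y0 in(90,-90):
        l=(abs(cy-y0)<35)&(cx>20)&(cx<165)&(z>112)&(z<185)&(hs[...,2]<130)
        if l.sum():
            t=l&(z>z[l].max()-10);print(n,y0,l.sum(),'tip case',cx[t].mean().round(1),cy[t].mean().round(1),z[l].max().round(1),'xr',np.percentile(cx[l],[2,98]).round(),'yr',np.percentile(cy[l],[2,98]).round())
c=[cv2.resize(S[0][90:240,180:380,::-1],(600,450),interpolation=cv2.INTER_CUBIC)[:, 100:500],cv2.resize(S[1][100:270,190:400,::-1],(556,450),interpolation=cv2.INTER_CUBIC)[:,50:450]]
cv2.imwrite(f'pics/{k}.png',np.hstack(c))
E
python3 meas.py m1
```

```text
[590.4 -58.6 222.8] 4.7
side lid slope [1.00000e-03 0.00000e+00 1.17219e+02]
side 90 170 tip case 144.8 94.4 169.0 xr [113. 150.] yr [ 69. 117.]
side -90 130 tip case 145.2 -84.8 168.6 xr [114. 150.] yr [-112.  -64.]
top lid slope [ 1.00000e-03 -1.00000e-03  1.17483e+02]
```

View pics/m1.png

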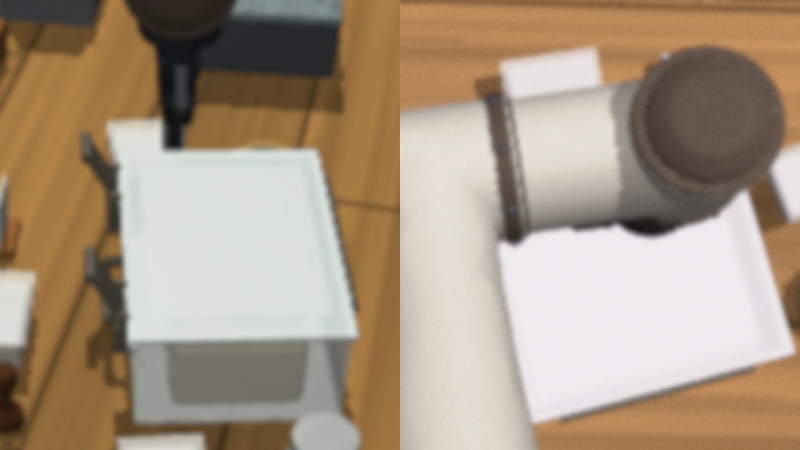

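The lid is flat and shut (slope about 0.001, top at 117 mm), and both levers are still open at side-crop pixels (90,145) and (95,265). Next is the left latch: go to its outer side, then push inward.

Call:
send_rows:
  targets:
    - {"gripper":1,"x":-3.0,"y":2.4,"z":0,"ax":0,"ay":0,"az":0}
    - {"gripper":1,"x":-3.0,"y":2.4,"z":0,"ax":0,"ay":0,"az":0}
    - {"gripper":1,"x":-3.0,"y":2.4,"z":0,"ax":0,"ay":0,"az":0}
    - {"gripper":1,"x":-3.0,"y":2.4,"z":0,"ax":0,"ay":0,"az":0}
    - {"gripper":1,"x":0,"y":0,"z":0,"ax":0,"ay":0,"az":0}

```text
clock: 5.22
position: [678.3, 71.6, 211.3]
ee_rot: [-0.14, 0.99, 0.0, -0.002]
contact_force: [0.5, -0.5, -0.5]
gripper_width: -0.2
grasp_force: 0.0
```

Call:
send_rows:
  targets:
    - {"gripper":1,"x":0,"y":-0.4,"z":3.0,"ax":0,"ay":0,"az":0}
    - {"gripper":1,"x":0,"y":0,"z":3.0,"ax":0,"ay":0,"az":0}
    - {"gripper":1,"x":1.0,"y":0,"z":0,"ax":0,"ay":0,"az":0}
    - {"gripper":1,"x":1.0,"y":0,"z":0,"ax":0,"ay":0,"az":0}
    - {"gripper":1,"x":0.5,"y":0,"z":0,"ax":0,"ay":0,"az":0}

```text
clock: 5.63
position: [652.4, 56.0, 152.4]
ee_rot: [-0.138, 0.99, 0.0, -0.001]
contact_force: [3.3, 0.3, -1.7]
gripper_width: -0.1
grasp_force: 1.7
```

Call:
send_rows:
  targets:
    - {"gripper":1,"x":0.7,"y":0,"z":0,"ax":0,"ay":0,"az":0}
    - {"gripper":1,"x":0.7,"y":0,"z":0,"ax":0,"ay":0,"az":0}
    - {"gripper":1,"x":0.7,"y":0,"z":0,"ax":0,"ay":0,"az":0}

```text
clock: 5.88
position: [635.1, 50.8, 157.0]
ee_rot: [-0.138, 0.99, 0.0, 0.003]
contact_force: [3.2, 0.8, 3.6]
gripper_width: -0.1
grasp_force: 1.4
```

Call:
send_rows:
  targets:
    - {"gripper":1,"x":0.7,"y":0,"z":0,"ax":0,"ay":0,"az":0}
    - {"gripper":1,"x":0.7,"y":0,"z":0,"ax":0,"ay":0,"az":0}
    - {"gripper":1,"x":0.7,"y":0,"z":0,"ax":0,"ay":0,"az":0}

```text
clock: 6.13
position: [610.8, 43.9, 154.4]
ee_rot: [-0.138, 0.99, -0.0, -0.002]
contact_force: [-0.4, 0.9, -1.2]
gripper_width: 0.1
grasp_force: 0.0
```

Call:
send_rows:
  targets:
    - {"gripper":1,"x":0.7,"y":0,"z":0,"ax":0,"ay":0,"az":0}
    - {"gripper":1,"x":0.7,"y":0,"z":0,"ax":0,"ay":0,"az":0}
    - {"gripper":1,"x":0,"y":0,"z":0,"ax":0,"ay":0,"az":0}

```text
clock: 6.38
position: [597.6, 40.1, 155.1]
ee_rot: [-0.138, 0.99, -0.0, -0.001]
contact_force: [-0.3, 0.4, -0.6]
gripper_width: 0.2
grasp_force: 0.0
```

Call:
send_rows:
  targets:
    - {"gripper":1,"x":0,"y":0,"z":-3,"ax":0,"ay":0,"az":0}
    - {"gripper":1,"x":0,"y":0,"z":-3.5,"ax":0,"ay":0,"az":0}
    - {"gripper":1,"x":-1.7,"y":-3.5,"z":0,"ax":0,"ay":0,"az":0}
    - {"gripper":1,"x":-1.7,"y":-3.5,"z":0,"ax":0,"ay":0,"az":0}
    - {"gripper":1,"x":-1.7,"y":-3.5,"z":0,"ax":0,"ay":0,"az":0}

```text
clock: 6.8
position: [678.3, -46.7, 221.7]
ee_rot: [-0.139, 0.99, 0.0, 0.001]
contact_force: [0.5, 1.0, 0.9]
gripper_width: -0.4
grasp_force: 0.0
```

Call:
send_rows:
  targets:
    - {"gripper":1,"x":-1.7,"y":-3.5,"z":0,"ax":0,"ay":0,"az":0}
    - {"gripper":1,"x":-1.7,"y":-3.5,"z":0,"ax":0,"ay":0,"az":0}
    - {"gripper":1,"x":0,"y":0,"z":0,"ax":0,"ay":0,"az":0}

```text
clock: 7.05
position: [731.7, -109.8, 217.0]
ee_rot: [-0.135, 0.991, -0.001, -0.001]
contact_force: [-0.2, -0.2, -0.0]
gripper_width: 0.0
grasp_force: 0.0
```

```bash
python3 meas.py m2
```

```text
[ 731.7 -109.8  217. ] 7.05
side lid slope [6.00000e-03 2.00000e-03 1.17341e+02]
side 90 204 tip case 69.6 95.2 136.7 xr [ 62. 120.] yr [ 67. 116.]
side -90 130 tip case 145.4 -86.2 168.2 xr [114. 150.] yr [-113.  -65.]
top lid slope [1.00000e-03 1.00000e-03 1.17622e+02]
top -90 222 tip case 139.2 -89.3 168.5 xr [113. 144.] yr [-109.  -71.]
```

View pics/m2.png

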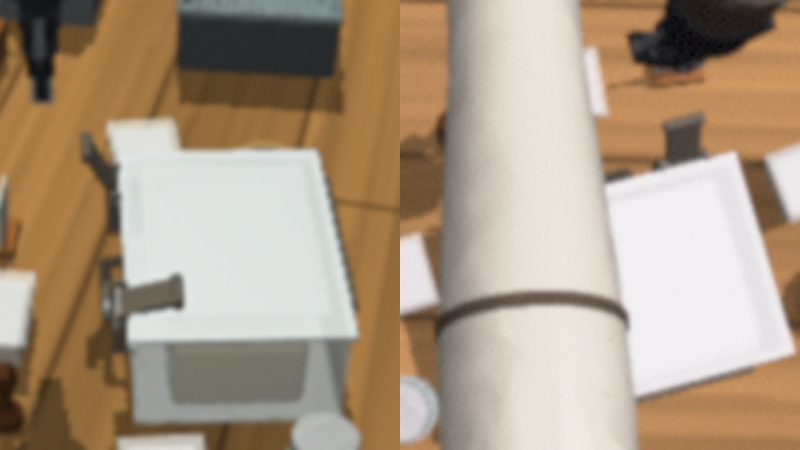

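The left lever lies folded on the lid at crop (155,292), and the right one is still open with the case unmoved. Now the right latch, the same way.

Call:
send_rows:
  targets:
    - {"gripper":1,"x":0,"y":0.5,"z":3.2,"ax":0,"ay":0,"az":0}
    - {"gripper":1,"x":0,"y":0,"z":3.2,"ax":0,"ay":0,"az":0}
    - {"gripper":1,"x":1.0,"y":0,"z":0,"ax":0,"ay":0,"az":0}
    - {"gripper":1,"x":1.0,"y":0,"z":0,"ax":0,"ay":0,"az":0}
    - {"gripper":1,"x":0.5,"y":0,"z":0,"ax":0,"ay":0,"az":0}

```text
clock: 7.57
position: [702.6, -105.1, 156.0]
ee_rot: [-0.139, 0.99, 0.0, -0.0]
contact_force: [3.8, 1.5, -2.1]
gripper_width: -0.3
grasp_force: 1.8
```

Call:
send_rows:
  targets:
    - {"gripper":1,"x":0.7,"y":0,"z":0,"ax":0,"ay":0,"az":0}
    - {"gripper":1,"x":0.7,"y":0,"z":0,"ax":0,"ay":0,"az":0}
    - {"gripper":1,"x":0.7,"y":0,"z":0,"ax":0,"ay":0,"az":0}

```text
clock: 7.82
position: [687.7, -110.4, 160.9]
ee_rot: [-0.139, 0.99, -0.001, 0.007]
contact_force: [4.4, 1.8, 4.1]
gripper_width: 0.0
grasp_force: 2.3
```

Call:
send_rows:
  targets:
    - {"gripper":1,"x":0.7,"y":0,"z":0,"ax":0,"ay":0,"az":0}
    - {"gripper":1,"x":0.7,"y":0,"z":0,"ax":0,"ay":0,"az":0}
    - {"gripper":1,"x":0.7,"y":0,"z":0,"ax":0,"ay":0,"az":0}
    - {"gripper":1,"x":0.7,"y":0,"z":0,"ax":0,"ay":0,"az":0}

```text
clock: 8.15
position: [654.6, -119.9, 155.7]
ee_rot: [-0.138, 0.99, 0.0, -0.001]
contact_force: [0.1, -0.1, -0.5]
gripper_width: 0.1
grasp_force: 0.0
```

Call:
send_rows:
  targets:
    - {"gripper":1,"x":0.7,"y":0,"z":0,"ax":0,"ay":0,"az":0}
    - {"gripper":1,"x":0,"y":0,"z":0,"ax":0,"ay":0,"az":0}

```text
clock: 8.32
position: [647.7, -122.3, 155.9]
ee_rot: [-0.137, 0.991, 0.0, -0.001]
contact_force: [-0.0, 0.5, -0.1]
gripper_width: -0.2
grasp_force: 0.0
```

Snapped. Rising clear, swinging aside and checking.

Call:
send_rows:
  targets:
    - {"gripper":1,"x":0,"y":0,"z":-3.5,"ax":0,"ay":0,"az":0}
    - {"gripper":1,"x":0,"y":0,"z":-4,"ax":0,"ay":0,"az":0}
    - {"gripper":1,"x":0,"y":0,"z":-4,"ax":0,"ay":0,"az":0}
    - {"gripper":1,"x":1.5,"y":-3.7,"z":0,"ax":0,"ay":0,"az":0}
    - {"gripper":1,"x":1.5,"y":-3.7,"z":0,"ax":0,"ay":0,"az":0}

```text
clock: 8.73
position: [642.8, -200.4, 275.4]
ee_rot: [-0.14, 0.99, -0.001, 0.003]
contact_force: [-0.4, -0.2, -1.2]
gripper_width: -0.3
grasp_force: 0.0
```

Call:
send_rows:
  targets:
    - {"gripper":1,"x":1.5,"y":-3.7,"z":0,"ax":0,"ay":0,"az":0}
    - {"gripper":1,"x":1.5,"y":-3.7,"z":0,"ax":0,"ay":0,"az":0}
    - {"gripper":1,"x":1.5,"y":-3.7,"z":0,"ax":0,"ay":0,"az":0}
    - {"gripper":1,"x":1.5,"y":-3.7,"z":0,"ax":0,"ay":0,"az":0}
    - {"gripper":1,"x":1.5,"y":-3.7,"z":0,"ax":0,"ay":0,"az":0}

```text
clock: 9.15
position: [618.8, -401.4, 270.9]
ee_rot: [-0.138, 0.99, 0.0, -0.0]
contact_force: [0.4, 0.1, 0.2]
gripper_width: -0.1
grasp_force: 0.0
```

Call:
send_rows:
  targets:
    - {"gripper":1,"x":1.5,"y":-3.7,"z":0,"ax":0,"ay":0,"az":0}
    - {"gripper":1,"x":1.5,"y":-3.7,"z":0,"ax":0,"ay":0,"az":0}
    - {"gripper":1,"x":1.5,"y":-3.7,"z":0,"ax":0,"ay":0,"az":0}
    - {"gripper":1,"x":0,"y":0,"z":0,"ax":0,"ay":0,"az":0}
    - {"gripper":1,"x":0,"y":0,"z":0,"ax":0,"ay":0,"az":0}

```text
clock: 9.57
position: [605.0, -521.2, 268.3]
ee_rot: [-0.136, 0.991, 0.001, -0.001]
contact_force: [0.4, 0.4, -0.4]
gripper_width: -0.0
grasp_force: 0.0
```

```bash
python3 meas.py m3
```

```text
[ 605.  -521.2  268.3] 9.5667
side lid slope [7.00000e-03 1.00000e-03 1.17414e+02]
side 90 216 tip case 72.7 93.3 134.7 xr [ 62. 120.] yr [ 67. 115.]
side -90 161 tip case 69.4 -84.8 135.7 xr [ 62. 119.] yr [-110.  -64.]
top lid slope [ 5.00000e-03 -1.00000e-03  1.17642e+02]
top 90 232 tip case 69.5 88.3 135.3 xr [ 59. 115.] yr [ 68. 103.]
top -90 225 tip case 67.1 -89.1 136.3 xr [ 60. 115.] yr [-110.  -70.]
```

View pics/m3.png

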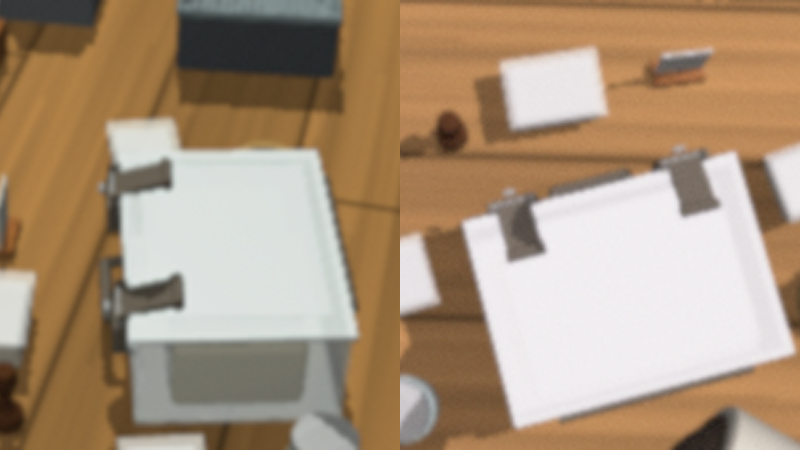

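Both levers are folded onto the shut lid (top crop (520,228) and (692,182)). The jar at side crop (325,430) looks slightly different, so I'll check the whole side picture.

```bash
python3 - <<'E'
from h import *
o=[]
for n,(y,x) in(('side',(170,240)),('top',(180,170))):
    im,_=arm.get_image(n);im0=np.load(n+'0.npz')['im']
    for i in(im0,im): o.append(cv2.resize(i[y:y+110,x:x+110 if n=='top' else x+110,::-1],(390,290),interpolation=cv2.INTER_CUBIC))
cv2.imwrite('pics/jar.png',np.vstack([np.hstack(o[:2]),np.hstack(o[2:])]))
E
```

```text
(no output)
```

View pics/jar.png

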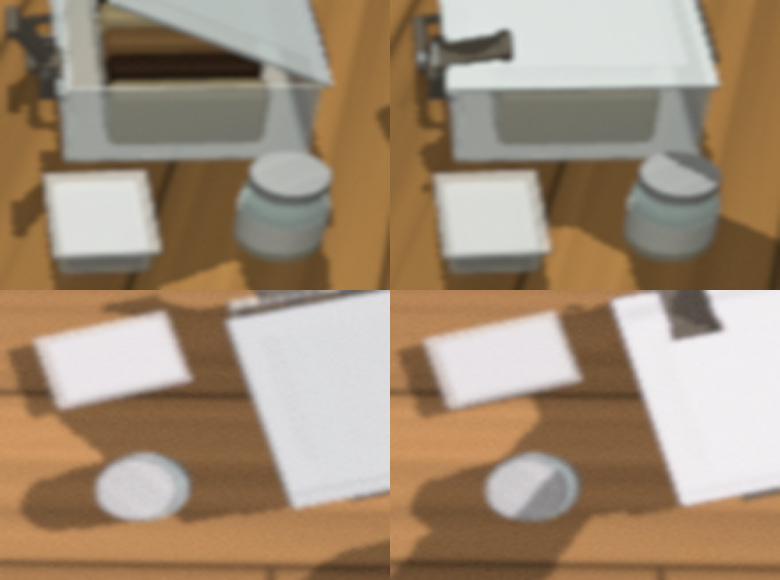

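The change was only the arm's shadow. The jar and tub stand in the same pixels before and after, and so does the case. Handing in.

```bash
python3 -c "
from bench import arm
print(arm.job_done())"
```

```text
the job is handed in; nothing more can be done
None
```

I pushed the lid fully shut first, then snapped both latches into their locked positions; the case and goods looked unmoved in the last pictures, and I handed the job in at about 10 s on the robot's clock.

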